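# Reset the microscope lamp supply behind its push-latch cover

### The arm

A 7-joint arm with a two-finger parallel gripper is mounted at the origin on the work surface. World frame = base frame: x ahead of the robot, y to its left, z up, the work surface at z = 0. Lengths are in m, angles in rad, forces in N, time in s.
With the tool pointing down it reaches from about 0.4 to 0.875 m from the base axis. Payload 19.3 kg.
Tool frame: the origin (TCP) lies midway between the tips of the shut fingers; the grasp point (between the pads) lies 19 mm behind it; z points along the fingers, y is the line along which they close (so a half turn about z gives the same grasp; the last joint's range is limited). The gripper opens to 85 mm and grips with 20 to 120 N. Pads are 22 mm wide; open, the fingers measure 114 mm over their backs; the gripper's body (76 mm by 85 mm) begins 54 mm behind the grasp point. The pads swing forward as they close: fully open they stand 13 mm farther back than shut.
Start: joints at [1.045, 0.521, -0.036, 1.599, 0.021, 1.021, -0.113], TCP at [0.275, -0.561, 0.231] pointing down, gripper open.
Joint ranges: [-2.91, 2.91], [-0.3, 2.13], [-1.5, 1.42], [0.17, 2.43], [-1.26, 4.41], [0.16, 1.93], [-2.52, 2.52]. Speed limits (rad/s): [1.89, 1.89, 2.39, 2.39, 3.01, 3.01, 3.01].

### API

Orientations are given as a rotation vector (axis times angle).
In Python, from plant import * gives the robot as it stands. The module is installed in compiled form; this text tells all that it offers.
- The arm moves only by the shell command python3 -m pendant 'ROWS' [OPENING] [FORCE]. ROWS is JSON, a list of rows, each a list of 4 numbers: the shift along the tool's x, y, z in mm, then the turn about the tool's z in degrees. A call has 1 to 20 rows; each row shifts and turns the commanded pose from where the row before left it, along the tool's axes as they then stand; what a row does not reach is not made up. A row lasts 1/12 s, in which the tool goes at most 41.7 mm and 7.16 degrees, less where a joint would pass 70% of its speed; a pose out of reach is approached as far as the arm can. A call is refused whole if a number of a shift passes 41.7 or a number of a turn 7.16, either way. A call with a gripper value outside its range is refused whole. OPENING is the finger opening in mm, from 0 to 85.4, set as the call begins (- or left out, the last holds). The fingers move at their own pace and stop on an object; FORCE is the grip in N (left out, the last holds). Time passes only in rows, so rows that do not move let the fingers close. It gives the time, the measured TCP pose, the force, the opening and the grip force at its end, in the units of the state.
- get_obs(): the state, without advancing time (a new reading comes with each control period).
- capture(name): name is "side" or "top" or "wrist"; returns the picture (480x640x3 uint8, blue, green, red); there is no depth.
- calibration(name): a dict with "camera_matrix" (3x3 intrinsics, pixels), "world_to_cam" (4x4, takes a point from world to camera coordinates); the wrist camera has in their place "mount" (4x4, takes a point from camera to tool coordinates, whose origin is the TCP and whose axes are the flange's). Camera axes: x right, y up, looking along -z (the intrinsics and any distortion apply to the point x, -y, -z); pixel columns grow to the right and rows downward; lengths in m; the calibration is good to about 2 mm. The wrist camera is an equidistant fisheye: a pixel r from the principal point sees the ray r / f radians off the axis. A picture is of the moment at which its call begins: read the wrist's pose just before it. calibration takes no time and is no camera call.
- finish_job(): hands the job in; it is judged then, once.
Trained networks look in the newest picture that a camera, given by its name, has taken for a name from the list of things; names that differ only in an ending like _2 or _b are one class to them, and where a whole thing is asked for, a point or a joint stands for the part that bears it (a point fixed in the world has none). Each returns a list of dicts, best first, with "score" (0 to 1); they miss things now and then, are a little off and sometimes report something else, mostly with a low value. They report only what shows in the picture. A call takes as long as a camera call.
- spot_in(name, camera): "bbox" ([left, top, width, height] in pixels, round what is visible of it).
- outline_of(name, camera): "pixels" (480x640 bool, what is visible of it) and "bbox" ([left, top, width, height] in pixels, round what is visible of it).
The state is a dict: "t": time; "q": joint angles; "joint_vel": joint speeds; "effort": joint torques, N m; "tool_pos": TCP position; "orientation": TCP orientation; "contact_force": force on the tool from outside, world axes, zero at the start; "wrist_torque": the same for the moment, N m; "finger_gap": finger opening in m; "grasp_force": force on a finger pad.
Only numpy, scipy, OpenCV 4.12 (cv2) and the standard library are available. Lean on these libraries where they do the work, as an engineer would, in place of code of your own. Each camera call takes 0.05 s, during which the arm holds its last target. There are 200 camera calls.

### The job

The microscope's lamp supply has tripped: press the push-latch cover on its top near the free edge so that it pops open, push the reset button underneath fully home, then push the cover shut and press it until it latches flush again, and move clear. Do it all by pushing with the fingertips: do not pinch or pull the cover or push against its inner face, and leave the small things standing around the supply as they are.

Things in the scene. Friction and masses are not known exactly. Their poses are not given: they have to be found in the camera images.
- supply: the lamp supply, a fixed white box 220 mm (x) by 240 mm (y), 90 mm high; origin at the centre of its underside, z up, its front faces its own -x (towards the robot, give or take 0.35 rad). On its top: the square grey cover (centre at x -10, y +40 mm of this frame) and, at y -45 to -105 mm, an aluminium strip with three small black knobs up to 111 mm above the bench.
- cover_hinge (a point): point on the cover's hinge axis, mid-width, 86 mm above the bench, fixed to the supply, with the supply's axes; the axis runs along y. The shut cover reaches from here 90 mm to -x and is 90 mm wide; its outer face lies 6 mm from the axis, so 92 mm above the bench when shut, 2 mm above the box around it. The cover is 7 mm thick: grey outer plate, black inner panel under it (not to be pushed on).
- cover_press (a point): a point on the outer face of the cover, in the middle of its width, 75 mm from the hinge axis and 15 mm from the free edge: where to press. It moves with the cover; z is the outward normal, x points to the hinge.
- cover (a joint): cover angle, rad: 0 shut and latched, negative when pressed in (stop at -0.055, 4 mm down at cover_press; 3 to 5 N there reaches it; the catch trips at about -0.04), grows as it opens. Pressed to the stop and let go, it springs up by itself in about 1 s to about 1.25 (it yields softly to 1.45). Pushed down again to the stop and let go, it stays latched at 0; pushed less far, it springs up again.
- button_top (a point): centre of the flat top of the reset button: black plunger 22 mm across in a 34 mm steel collar in the recess under the cover, 68 mm from the hinge axis, on the cover's middle line. Its top is about 76 mm above the bench when tripped, 68 mm fully home, 10 mm above the collar. The recess is 96 x 96 mm, floor at 45 mm, rim at 90 mm; its front wall is 25 mm from the button's axis.
- button (a joint): travel of the reset button, m: 0 to 0.002 at the start (tripped, standing out), 0.008 fully home. It takes about 3 N to slide and stays where it is left.
- slide_box: open grey plastic slide box with two dividers, 85 x 100 mm, 34 mm high; origin at the centre of its underside. Leave alone.
- oil_bottle: small amber bottle with black cap, 34 mm across, 75 mm high, upright; origin at the centre of its underside. Leave alone.
- objective: loose steel microscope objective standing on its end, 25 mm across, 56 mm high; origin at the centre of its underside. Leave alone.
- eyepiece: loose black microscope eyepiece standing on its narrow end, 33 mm across, 53 mm high; origin at the centre of its underside. Leave alone.

How it is judged:
By the outcome, as a careful person would: the job done as asked, in the order asked, and still so for the second after the job is handed in, with the robot touching nothing.
It also fails if it takes over 51 s, if anything falls off the work surface, if the arm or the gripper's body presses on something with over 40 N, if the wrist force passes 120 N, or if a joint passes its speed limit or range.

## Working session

There is one attempt and no reset: what is moved stays moved. The work goes in short steps, Python scripts to look and compute and a shell command to move; the robot and the scene stay as the last step left them, time stands still between calls to the robot, and variables do not carry over. Pictures are saved under pics/ and viewed, at most 10 in all, crops included, and the job is handed in when it is done.

```bash
mkdir -p pics; python3 - <<'E'
from plant import *
import cv2, numpy as np
o=get_obs(); print({k:np.round(v,3).tolist() for k,v in o.items() if k in('t','tool_pos','orientation','finger_gap','contact_force')})
for c in("side","top"):
    im=capture(c); cv2.imwrite(f"pics/{c}0.png",im)
    K=calibration(c); print(c,{k:np.round(v,4).tolist() for k,v in K.items()})
    for n in("supply","cover_press","slide_box","oil_bottle","objective","eyepiece"):
        print(n,[(d['bbox'],round(d['score'],2)) for d in spot_in(n,c)[:2]])
print({k:np.round(v,4).tolist() for k,v in calibration("wrist").items()})
E
```

```text
{'t': 0.0, 'tool_pos': [0.275, -0.561, 0.231], 'orientation': [-3.059, -0.71, 0.001], 'contact_force': [0.698, 0.094, -0.05], 'finger_gap': 0.086}
side {'camera_matrix': [[474.0098, 0.0, 316.0464], [0.0, 474.0098, 240.6718], [0.0, 0.0, 1.0]], 'world_to_cam': [[-0.7063, -0.7076, -0.0193, 0.4562], [0.3819, -0.4038, 0.8313, -0.3079], [-0.5961, 0.5798, 0.5555, -0.4757], [0.0, 0.0, 0.0, 1.0]]}
supply [([261.4, 208.5, 198.2, 153.2], 0.95)]
cover_press [([302.7, 242.6, 78.0, 46.9], 0.89)]
slide_box [([419.4, 223.6, 53.7, 37.6], 0.91), ([301.7, 241.7, 77.3, 46.9], 0.61)]
oil_bottle [([255.9, 297.7, 25.4, 50.6], 0.8)]
objective [([217.8, 280.8, 21.5, 32.7], 0.67)]
eyepiece []
top {'camera_matrix': [[505.7022, 0.0, 317.4487], [0.0, 505.7022, 236.4435], [0.0, 0.0, 1.0]], 'world_to_cam': [[-0.0001, -0.9999, 0.015, 0.0103], [0.9948, 0.0014, 0.1017, -0.6398], [-0.1017, 0.0149, 0.9947, -0.8415], [0.0, 0.0, 0.0, 1.0]]}
supply [([234.2, 198.8, 182.0, 173.5], 0.84)]
cover_press [([262.7, 250.5, 71.2, 69.0], 0.65)]
slide_box [([405.5, 278.8, 67.4, 57.5], 0.56)]
oil_bottle [([214.0, 262.6, 23.1, 20.6], 0.76)]
objective [([219.0, 204.3, 15.7, 21.1], 0.5)]
eyepiece [([430.0, 239.0, 21.6, 18.6], 0.88)]
{'camera_matrix': [[371.6483, 0.0, 321.1675], [0.0, 371.6483, 235.5138], [0.0, 0.0, 1.0]], 'mount': [[0.0, 0.9581, 0.2864, 0.0719], [1.0, -0.0, 0.0001, 0.0007], [0.0001, 0.2864, -0.9581, -0.1419], [0.0, 0.0, 0.0, 1.0]]}
```

View pics/top0.png

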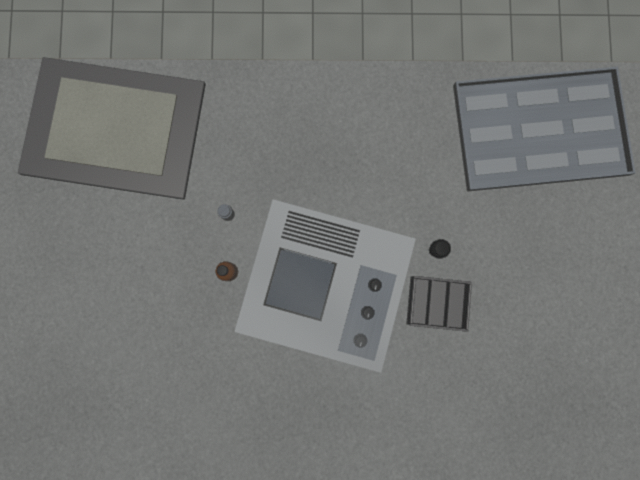

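View pics/side0.png

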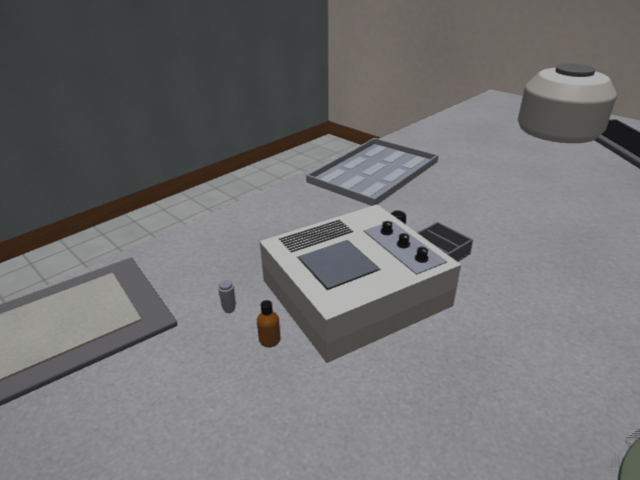

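```bash
cat > h.py <<'E'
from plant import *
import cv2, numpy as np
from scipy.spatial.transform import Rotation as R
def ray(c,u,v):
    K=calibration(c); k=K['camera_matrix']; W=K['world_to_cam']
    d=np.array([(u-k[0,2])/k[0,0],-(v-k[1,2])/k[1,1],-1]); return -W[:3,:3].T@W[:3,3], W[:3,:3].T@d
def onz(c,u,v,z):
    p,d=ray(c,u,v); return p+d*(z-p[2])/d[2]
def wonz(o,u,v,z):
    K=calibration('wrist');k=K['camera_matrix'];M=K['mount']
    x,y=u-k[0,2],v-k[1,2]; r=np.hypot(x,y); th=r/k[0,0]
    d=np.array([np.sin(th)*x/r,-np.sin(th)*y/r,-np.cos(th)])
    T=R.from_rotvec(o['orientation']).as_matrix()
    p=T@M[:3,3]+o['tool_pos']; d=T@M[:3,:3]@d; return p+d*(z-p[2])/d[2]
def totool(o,p): return R.from_rotvec(o['orientation']).as_matrix().T@(np.array(p)-o['tool_pos'])*1000
E
python3 - <<'E'
from h import *
capture("top")
for n,z in(("cover_press",.092),("supply",.09)):
    m=outline_of(n,"top")[0]['pixels'].astype(np.uint8)
    c=max(cv2.findContours(m,0,1)[0],key=cv2.contourArea)
    P=np.array([onz("top",*q[0],z)[:2] for q in c])
    r=cv2.minAreaRect((P*1000).astype(np.float32)); print(n,r)
    print(cv2.boxPoints(r).round(0).tolist())
o=get_obs(); print(R.from_rotvec(o['orientation']).as_matrix().round(3))
E
```

```text
cover_press ((559.5694580078125, 39.73548126220703), (90.91824340820312, 94.40931701660156), 74.2048568725586)
[[502.0, 9.0], [593.0, -17.0], [617.0, 71.0], [527.0, 96.0]]
supply ((556.9337158203125, -1.4686279296875), (241.70977783203125, 220.8015594482422), 74.50284576416016)
[[418.0, -88.0], [631.0, -147.0], [696.0, 85.0], [483.0, 144.0]]
[[ 0.898  0.44  -0.   ]
 [ 0.44  -0.898  0.   ]
 [-0.    -0.    -1.   ]]
```

The top view shows the box with vents on the far side and the cover at about px (300,284). The knobs are on its right, the bottle and objective on its left, and the slide box and eyepiece on the right. The side view agrees. Supply yaw is about -15.5°, cover_press about (530,48) mm and the hinge about (602,28) mm.

I'll use tool yaw 164.5°, which puts the camera on the front side, away from the opening cover.

```bash
python3 -m pendant '[[29.2,-25.6,0,0],[29.2,-25.6,0,0],[29.2,-25.6,0,0],[29.2,-25.6,0,0],[29.2,-25.6,0,0],[29.2,-25.6,0,0],[29.2,-25.6,0,0],[29.2,-25.6,0,0],[29.2,-25.6,0,0],[29.2,-25.6,0,0],[29.2,-25.6,0,0],[29.2,-25.6,0,0],[29.2,-25.6,0,0],[29.2,-25.6,0,0],[29.2,-25.6,0,0],[29.2,-25.6,0,0],[29.2,-25.6,0,0]]' 0
python3 -m pendant '[[0,0,3,-6.92],[0,0,3,-6.92],[0,0,3,-6.92],[0,0,3,-6.92],[0,0,3,-6.92],[0,0,3,-6.92],[0,0,3,-6.92],[0,0,3,-6.92],[0,0,3,-6.92],[0,0,3,-6.92],[0,0,3,-6.92],[0,0,3,-6.92],[0,0,3,-6.92],[0,0,3,-6.92],[0,0,3,-6.92],[0,0,3,-6.92],[0,0,3,-6.92],[0,0,3,-6.92],[0,0,3,-6.92],[0,0,3,-6.92]]'
python3 - <<'E'
from h import *
o=get_obs(); print(o['q'],o['joint_vel'].round(3) if hasattr(o['joint_vel'],'round') else o['joint_vel'])
im=capture("wrist"); cv2.imwrite("pics/w1.png",im)
M=R.from_rotvec(o['orientation']).as_matrix(); print(M.round(3), o['tool_pos'])
for n,z in(("cover_press",.092),("supply",.09)):
    m=outline_of(n,"wrist")[0]['pixels'].astype(np.uint8)
    c=max(cv2.findContours(m,0,1)[0],key=cv2.contourArea)
    P=np.array([wonz(o,*q[0],z)[:2] for q in c])
    r=cv2.minAreaRect((P*1000).astype(np.float32)); print(n,r)
    print(cv2.boxPoints(r).round(0).tolist())
E
```

```text
t: 2.27
tool_pos: [0.5297, 0.05, 0.2315]
orientation: [3.06, 0.71, 0.001]
contact_force: [1.7, -1.0, 0.2]
finger_gap: -0.0001
grasp_force: 0.0
t: 3.93
tool_pos: [0.5294, 0.0479, 0.1712]
orientation: [0.414, 3.114, 0.0]
contact_force: [0.4, -0.1, -0.2]
finger_gap: -0.0001
grasp_force: 0.0
[ 0.38574225  0.56341559 -0.81092196  1.87604646  0.50797032  0.920911
  0.63993783] [ 0.204  0.155 -0.317  0.021  0.282  0.046  1.193]
[[-0.965  0.262  0.   ]
 [ 0.262  0.965 -0.   ]
 [-0.     0.    -1.   ]] [0.52937334 0.04794566 0.17124727]
cover_press ((555.2327880859375, 38.63859939575195), (89.71167755126953, 87.40101623535156), 74.33854675292969)
[[501.0, 7.0], [585.0, -16.0], [609.0, 70.0], [525.0, 94.0]]
supply ((540.7562255859375, 1.467071533203125), (240.9600372314453, 191.32135009765625), 74.78044891357422)
[[417.0, -90.0], [601.0, -140.0], [665.0, 93.0], [480.0, 143.0]]
```

View pics/w1.png

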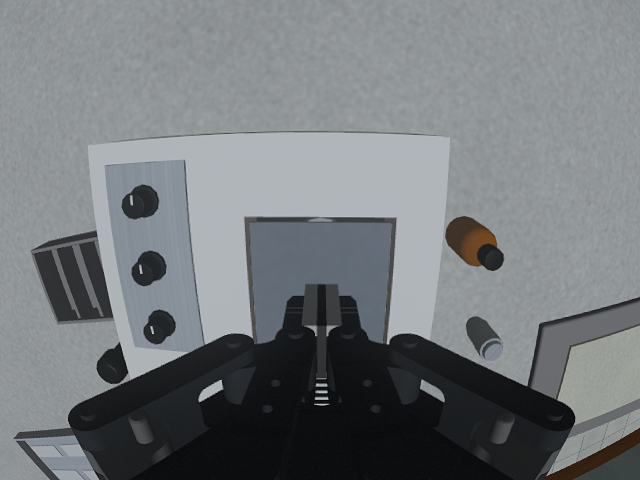

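The wrist view shows the cover with its free edge at row ~218 (cols 245–395), centred under the fingers. The free edge agrees with the top view to within 2 mm, and the TCP is over cover_press. I'll go down and press.

```bash
python3 -m pendant '[[0,0,15,0],[0,0,25,0],[0,0,20,0],[0,0,10,0],[0,0,4,0],[0,0,0,0],[0,0,0,0]]'
python3 -m pendant '[[0,0,2,0],[0,0,2,0],[0,0,2,0],[0,0,1,0],[0,0,0,0],[0,0,0,0]]'
```

```text
t: 4.67
tool_pos: [0.5297, 0.0483, 0.0981]
orientation: [0.425, 3.112, 0.0]
contact_force: [0.3, -0.2, 0.5]
finger_gap: -0.0
grasp_force: 0.0
t: 5.17
tool_pos: [0.5295, 0.048, 0.0904]
orientation: [0.423, 3.113, 0.0]
contact_force: [0.7, 0.3, 1.1]
finger_gap: -0.0
grasp_force: 1.0
```

```bash
python3 -m pendant '[[0,0,1,0],[0,0,1,0],[0,0,0,0]]'; python3 -m pendant '[[0,0,1,0],[0,0,0.5,0],[0,0,0,0]]'
```

```text
t: 5.42
tool_pos: [0.5294, 0.0481, 0.0883]
orientation: [0.423, 3.113, 0.0]
contact_force: [-0.2, -0.3, 3.0]
finger_gap: 0.0002
grasp_force: 1.9
t: 5.67
tool_pos: [0.5295, 0.0481, 0.0878]
orientation: [0.423, 3.112, -0.001]
contact_force: [-6.7, -2.8, 26.4]
finger_gap: -0.0002
grasp_force: 13.5
```

```bash
python3 -m pendant '[[0,0,-10,0],[15,0,-30,0],[28,0,-30,0],[35,0,-20,0],[30,0,0,0],[0,0,0,0],[0,0,0,0],[0,0,0,0],[0,0,0,0],[0,0,0,0],[0,0,0,0],[0,0,0,0],[0,0,0,0]]'
python3 - <<'E'
from h import *
o=get_obs(); im=capture("wrist"); cv2.imwrite("pics/w2.png",im); cv2.imwrite("pics/s2.png",cv2.resize(capture("side")[140:340,220:460],None,fx=2.5,fy=2.5))
for n in("button_top","cover_press"):
    for d in outline_of(n,"wrist")[:1]:
        x,y,w,h=d['bbox']; print(n,d['score'],d['bbox'],wonz(o,x+w/2,y+h/2,.076))
E
```

```text
t: 6.75
tool_pos: [0.4252, 0.0769, 0.1766]
orientation: [-0.423, -3.112, -0.0]
contact_force: [-0.4, 0.4, -0.2]
finger_gap: -0.0003
grasp_force: 0.0
```

View pics/w2.png

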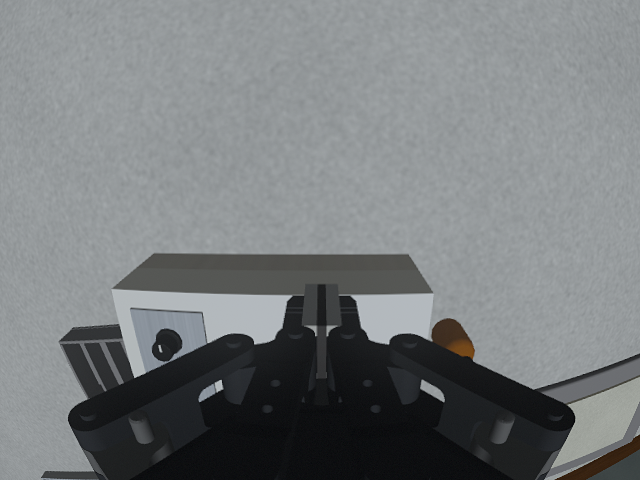

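View pics/s2.png

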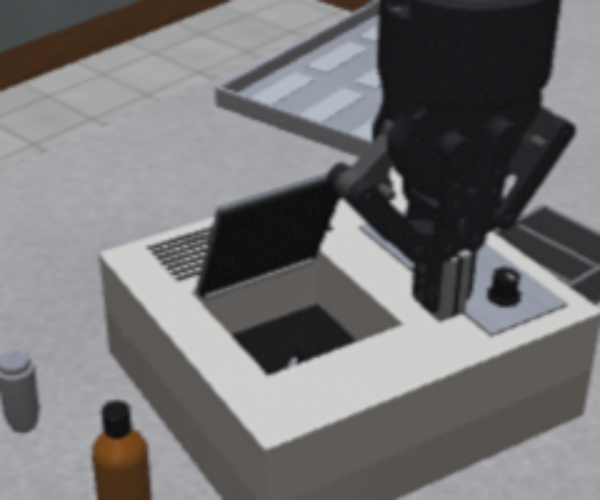

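The side crop shows the cover standing open with its inner panel facing the robot and the fingers in front and clear. In the wrist view the recess is hidden behind the fingers. I'll go to a point slightly in front of the button's centre, which keeps the gripper body off the cover.

```bash
python3 -m pendant '[[-20,0,0,0],[-35,0,0,0],[-35,0,10,0],[-16.5,-0.8,25,0],[0,0,30,0],[0,0,20,0],[0,0,5,0],[0,0,0,0],[0,0,0,0]]'
python3 - <<'E'
from h import *
o=get_obs(); print(np.round(o['tool_pos'],4),np.round(o['contact_force'],2)); cv2.imwrite("pics/s3.png",cv2.resize(capture("side")[140:340,220:460],None,fx=2.5,fy=2.5))
h=np.array([.6002,.0275]); d=np.array(o['tool_pos'])[:2]-h; print(d@[-.9636,.267],d@[.267,.9636])
E
```

```text
t: 7.7
tool_pos: [0.5279, 0.048, 0.0877]
orientation: [0.423, 3.112, 0.0]
contact_force: [0.3, 0.0, -0.1]
finger_gap: 0.0002
grasp_force: 0.0
[0.5279 0.048  0.0877] [ 0.32  0.04 -0.12]
0.0751439826119768 0.00046479921554535696
```

View pics/s3.png

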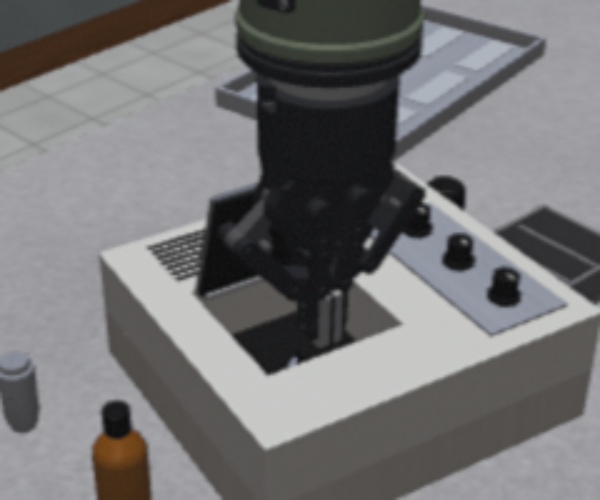

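The fingers are in the recess, clear of the cover, and the measured force is about zero. I'll push the button.

```bash
python3 -m pendant '[[0,0,5,0],[0,0,5,0],[0,0,2,0],[0,0,0,0],[0,0,0,0]]'
python3 -m pendant '[[0,0,2,0],[0,0,2,0],[0,0,2,0],[0,0,0,0],[0,0,0,0]]'
```

```text
t: 8.17
tool_pos: [0.5276, 0.0477, 0.0748]
orientation: [-0.423, -3.113, -0.0]
contact_force: [0.7, 0.4, 0.0]
finger_gap: -0.0
grasp_force: 0.0
t: 8.58
tool_pos: [0.5275, 0.0477, 0.0686]
orientation: [-0.423, -3.113, 0.0]
contact_force: [0.8, -0.3, 0.5]
finger_gap: -0.0003
grasp_force: 0.0
```

```bash
python3 -m pendant '[[0,0,1,0],[0,0,0.5,0],[0,0,0,0],[0,0,0,0]]'
```

```text
t: 8.92
tool_pos: [0.5276, 0.0477, 0.0678]
orientation: [0.423, 3.113, -0.0]
contact_force: [-4.2, -0.5, 13.4]
finger_gap: -0.0001
grasp_force: 6.8
```

```bash
python3 -m pendant '[[0,0,0.8,0],[0,0,0,0],[0,0,0,0]]'
python3 -m pendant '[[0,0,-10,0],[0,0,-25,0],[0,0,-35,0],[15,0,-35,0],[30,0,-20,0],[30,0,0,0],[30,0,0,0],[0,0,0,0],[0,0,0,0]]'
python3 - <<'E'
from h import *
cv2.imwrite("pics/t4.png",cv2.resize(capture("top")[190:340,220:420],None,fx=3,fy=3)); cv2.imwrite("pics/s4.png",cv2.resize(capture("side")[180:310,260:420],None,fx=4,fy=4))
for c in("top","side"):
  for n in("button_top","cover_press"): print(c,n,[(d['bbox'],round(d['score'],2)) for d in spot_in(n,c)[:2]])
E
```

```text
t: 9.17
tool_pos: [0.5277, 0.0478, 0.0675]
orientation: [0.423, 3.112, -0.001]
contact_force: [-8.3, -1.6, 25.8]
finger_gap: 0.0002
grasp_force: 12.9
t: 9.92
tool_pos: [0.4258, 0.0757, 0.192]
orientation: [0.422, 3.112, -0.002]
contact_force: [0.4, -0.5, 0.2]
finger_gap: 0.0002
grasp_force: 0.0
top button_top [([288.6, 292.9, 14.5, 12.1], 0.63)]
top cover_press [([272.7, 251.9, 61.3, 28.3], 0.81)]
side button_top [([219.9, 281.4, 18.4, 32.1], 0.31)]
side cover_press [([298.3, 206.3, 57.6, 51.9], 0.7)]
```

View pics/t4.png

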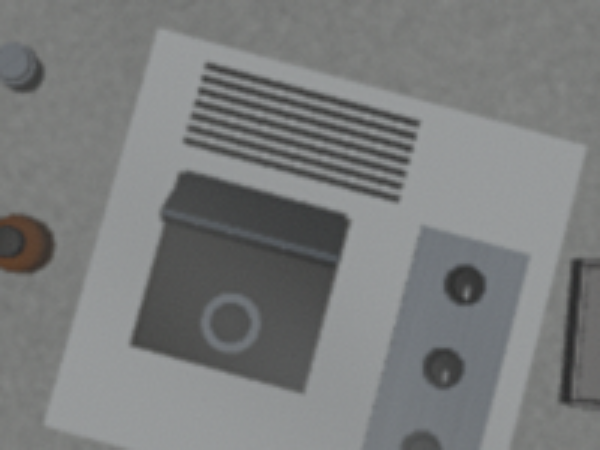

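The cover stands open, with the button centred in its collar at about crop px (231,323). The bottle and objective are undisturbed. The button took 26 N at z 67.5 mm, so it is home. Next I go over the top to behind the cover.

```bash
python3 -m pendant '[[-20,0,-10,0],[-38,0,-8,0],[-40,0,0,0],[-40,0,0,0],[-40,0,0,0],[-28,0,0,0],[0,0,20,0],[0,0,20,0],[0,0,10,0],[0,0,0,0],[0,0,0,0]]'
python3 - <<'E'
from h import *
o=get_obs(); h=np.array([.6002,.0275]); d=np.array(o['tool_pos'])[:2]-h; print(d@[.9636,-.267],d@[.267,.9636],o['tool_pos'][2])
cv2.imwrite("pics/s5.png",cv2.resize(capture("side")[100:310,240:480],None,fx=2.5,fy=2.5))
E
```

```text
t: 11.13
tool_pos: [0.6249, 0.0208, 0.1596]
orientation: [-0.423, -3.112, -0.0]
contact_force: [-0.6, 0.4, 0.6]
finger_gap: -0.0
grasp_force: 0.0
0.0255335178477424 0.00017267139627336452 0.15956622456859698
```

View pics/s5.png

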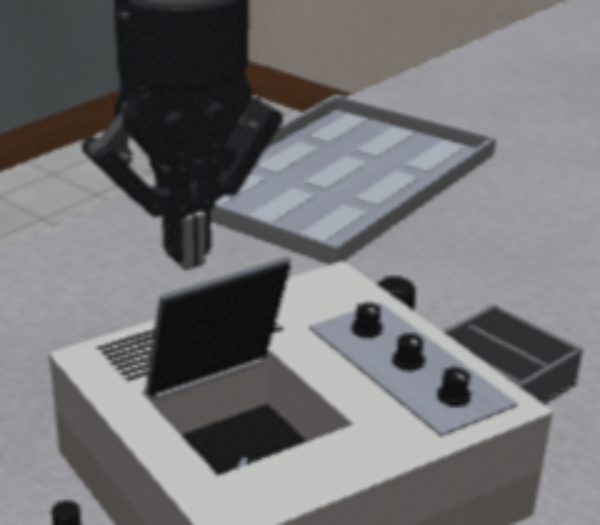

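The fingertips are just behind the open cover, clear and on its middle line. I'll push the cover over along its arc.

```bash
python3 -m pendant '[[11,0,0,0],[11,0,0,0],[10.5,0,0,0],[9.5,0,2.5,0],[9.5,0,2.5,0],[8.5,0,5,0],[8.5,0,5,0],[7.5,0,7,0],[7.5,0,7,0],[0,0,0,0]]'
python3 - <<'E'
from h import *
o=get_obs(); h=np.array([.6002,.0275]); d=np.array(o['tool_pos'])[:2]-h; print(d@[.9636,-.267],d@[.267,.9636],o['tool_pos'][2])
cv2.imwrite("pics/s6.png",cv2.resize(capture("side")[100:310,240:480],None,fx=2.5,fy=2.5))
E
```

```text
t: 12.02
tool_pos: [0.5427, 0.0433, 0.1292]
orientation: [-0.422, -3.111, 0.001]
contact_force: [0.0, -0.4, 1.2]
finger_gap: 0.0001
grasp_force: 0.4
-0.05962144388089289 -0.00013350417048683835 0.12920866736808684
```

View pics/s6.png

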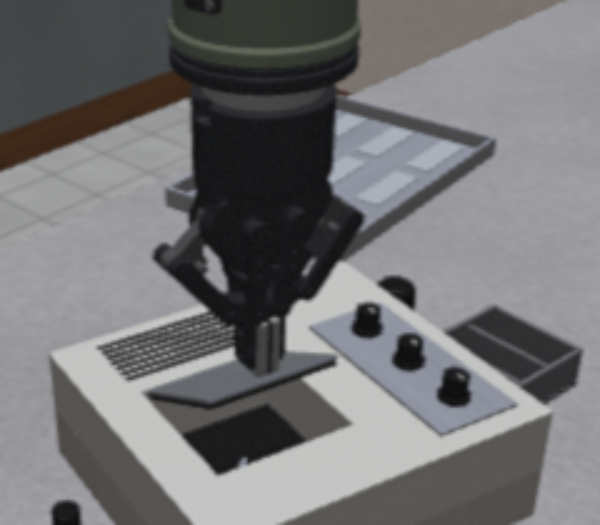

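The cover is following at about 0.5 rad with the tips on its outer face near the free edge. I'll continue down.

```bash
python3 -m pendant '[[5,0,8,0],[5,0,8,0],[2.5,0,7,0],[1.5,0,6,0],[0,0,3,0],[0,0,2,0],[0,0,2,0],[0,0,0,0],[0,0,0,0]]'
python3 -m pendant '[[0,0,2,0],[0,0,1.5,0],[0,0,1,0],[0,0,0,0],[0,0,0,0]]'
```

```text
t: 12.82
tool_pos: [0.531, 0.0468, 0.0945]
orientation: [-0.423, -3.113, -0.0]
contact_force: [-1.1, -0.1, 1.6]
finger_gap: 0.0001
grasp_force: 0.8
t: 13.23
tool_pos: [0.531, 0.0468, 0.09]
orientation: [0.423, 3.113, 0.0]
contact_force: [-0.3, 1.1, 2.9]
finger_gap: -0.0004
grasp_force: 1.1
```

```bash
python3 -m pendant '[[0,0,1,0],[0,0,1,0],[0,0,1,0],[0,0,0.3,0],[0,0,0,0],[0,0,0,0]]'
```

```text
t: 13.73
tool_pos: [0.5311, 0.0469, 0.0879]
orientation: [0.423, 3.112, -0.001]
contact_force: [-10.6, -0.7, 31.3]
finger_gap: -0.0
grasp_force: 15.7
```

```bash
python3 -m pendant '[[0,0,-3,0],[0,0,-5,0],[0,0,-15,0],[0,0,-35,0],[0,0,-35,0],[20,0,-35,0],[40,0,0,0],[40,0,0,0],[40,0,0,0],[0,0,0,0],[0,0,0,0],[0,0,0,0],[0,0,0,0],[0,0,0,0],[0,0,0,0]]'
python3 - <<'E'
from h import *
s=capture("side")[150:350,200:480]; t=capture("top")[180:380,180:480]
cv2.imwrite("pics/f.png",np.hstack([cv2.resize(s,(400,286)),cv2.resize(t,(400,286))]))
E
```

```text
t: 14.98
tool_pos: [0.3965, 0.0842, 0.2145]
orientation: [-0.424, -3.112, -0.001]
contact_force: [-0.5, 0.3, -0.3]
finger_gap: 0.0001
grasp_force: 0.0
```

View pics/f.png

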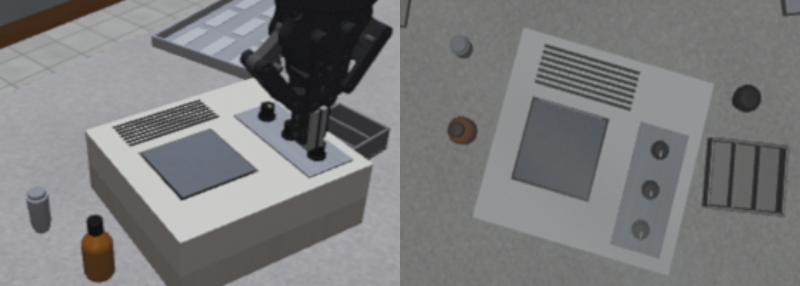

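The cover is shut flush (px ~(198,163) left, (560,148) right), all the loose items stand where they were, and the arm is clear. I'll hand it in.

```bash
python3 -c "
from plant import *
print(finish_job())"
```

```text
the job is handed in; nothing more can be done
None
```

The job is handed in at about 15 s: I popped the cover open, pushed the reset button to its stop (26 N at about 67.5 mm), and pressed the cover shut again, where it stayed latched flush; the small things are undisturbed and the arm is clear.

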